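# Press down a tablet's glued glass and weight it with crossed bars

## Robot

A 6-joint arm with a two-finger parallel gripper is mounted at the origin on the work surface. World frame = base frame: x ahead of the robot, y to its left, z up, the work surface at z = 0. Lengths are in m, angles in rad, forces in N, time in s.
With the tool pointing down it reaches from about 0.35 to 0.775 m from the base axis. Payload 5.5 kg.
Tool frame: the origin (TCP) lies on the centre line of the jaws, within the pads' length; the fingertips stand 11 mm ahead of it and the grasp point (between the pads) lies 8 mm behind it; z points along the fingers, y is the line along which they close (so a half turn about z gives the same grasp; the last joint's range is limited). The gripper opens to 85 mm and grips with 20 to 120 N. Pads are 22 mm wide; open, the fingers measure 114 mm over their backs; the gripper's body (76 mm by 85 mm) begins 54 mm behind the grasp point. The pads swing forward as they close: fully open they stand 13 mm farther back than shut.
Start: joints at [-1.48, 0.313, 0.046, 1.304, 0, 1.431], TCP at [0.132, -0.56, 0.242] pointing down, gripper open.
Joint ranges: [-2.76, 2.76], [-0.86, 1.69], [-1.03, 1.26], [-2.2, 2.34], [-1.47, 1.5], [-3.14, 3.14]. Speed limits (rad/s): [2.57, 2.57, 3.14, 3.14, 3.14, 3.14].

## Interface

Orientations are given as a unit quaternion [w, x, y, z].
In Python, from workcell import env, viewer, order, models gives the robot as it stands.
- The arm moves only by the tool drive_tool, never from a script. Its argument "series" is a list that holds one entry, the list of rows, each a list of 6 numbers: the shift along the tool's x, y, z each as a share of 120 mm, from -1 to 1, then the turn, a rotation vector about the tool's x, y, z each as a share of 180 degrees, from -1 to 1. A call has 1 to 20 rows; each row shifts and turns the commanded pose from where the row before left it, along the tool's axes as they then stand; what a row does not reach is not made up. A row lasts 1/8 s, in which the tool goes at most 62.5 mm and 10.7 degrees, less where a joint would pass 70% of its speed; a pose out of reach is approached as far as the arm can. A call with a number of a shift or a turn outside -1 to 1 is refused whole. A call with a gripper value outside its range is refused whole. "jaw" is the opening, from -1 (shut) to 1 (fully open), set as the call begins (left out, the last holds). The fingers move at their own pace and stop on an object; "grip_force" is the grip in N (left out, the last holds). Time passes only in rows, so rows that do not move let the fingers close. It gives the time, the measured TCP pose, the force, the opening and the grip force at its end, in the units of the state.
- env.get_state(): the state, without advancing time (a new reading comes with each control period).
- viewer.read_camera(name): name is "scene" or "top" or "wrist"; returns the picture (420x560x3 uint8, red, green, blue); there is no depth.
- viewer.camera_info(name): a dict with "intrinsics" (3x3 intrinsics, pixels), "R" (3x3) and "t" (3): a world point X has camera coordinates R X + t; the wrist camera has in their place "T_tool_cam" (4x4, takes a point from camera to tool coordinates, whose origin is the TCP and whose axes are the flange's). Camera axes: x right, y down, z forward; pixel columns grow to the right and rows downward; lengths in m; the calibration is good to about 2 mm. A picture is of the moment at which its call begins: read the wrist's pose just before it. camera_info takes no time and is no camera call.
- order.hand_in(): hands the job in; it is judged then, once.
Trained networks look in the newest picture that a camera, given by its name, has taken for a name from the list of things; names that differ only in an ending like _2 or _b are one class to them, and where a whole thing is asked for, a point or a joint stands for the part that bears it (a point fixed in the world has none). Each returns a list of dicts, best first, with "score" (0 to 1); they miss things now and then, are a little off and sometimes report something else, mostly with a low value. They report only what shows in the picture. A call takes as long as a camera call. They do not tell look-alikes from the thing itself.
- models.silhouettes(label, camera): "region" (420x560 bool, what is visible of it) and "location" ([column, row] in pixels, amid what is visible of it).
The state is a dict: "clock": time; "joint_pos": joint angles; "qvel": joint speeds; "tau": joint torques, N m; "tcp_pos": TCP position; "orientation": TCP orientation; "wrist_force": force on the tool from outside, world axes, zero at the start; "ft_torque": the same for the moment, N m; "finger_gap": finger opening in m; "grip_force": force on a finger pad.
Only numpy, scipy, OpenCV 4.12 (cv2) and the standard library are available. Lean on these libraries where they do the work, as an engineer would, in place of code of your own. Each camera call takes 0.05 s, during which the arm holds its last target. There are 200 camera calls.

## Task

The tablet's new glass has just been glued: take the spring presser and run its pad, held upright, along the blue-marked seam and then along the red-marked one, each in a steady stroke from the camera end (yellow tab) to the other end with the spring pushed in about half way, then stand the presser back on its blue parking pad. Then weight the glass with all the brass bars there are, stacked crosswise in layers centred on the tablet: the first two across its short way, the next two lengthwise on top of them, each pair parallel and about 85 mm apart between centres, and any others across again on top. Never press on the glass hard or with the gripper itself, and leave the other things on the bench alone.

Things in the scene. Friction and masses are not known exactly. Their poses are not given: they have to be found in the camera images.
- tablet: small tablet computer, black glass 120 (x) x 190 (y) x 12 mm, fixed in a white cradle plate 150 x 220 x 12 mm on the bench; it does not move. Origin on the bench under the middle; z up, x across the tablet's short side (towards the red-marked seam), y along its long side (towards the end with the camera lens and the yellow tab). The glass top is flat, 24 mm above the origin
- blue0 (a point): camera end of the blue-marked seam, on the glass: at (-48, +66, 24) mm in the tablet's frame. The blue seam line runs straight along the tablet's y
- blue3 (a point): other end of the blue-marked seam, on the glass: at (-48, -66, 24) mm in the tablet's frame
- red0 (a point): camera end of the red-marked seam, on the glass: at (+48, +66, 24) mm in the tablet's frame
- red3 (a point): other end of the red-marked seam, on the glass: at (+48, -66, 24) mm in the tablet's frame
- presser: spring presser, hand tool 108 mm tall, 0.13 kg, standing on its pad; origin at the centre of the pad's underside when the spring is extended; z up, y along the pad. White pad 24 (x) x 40 (y) x 10 mm; grey block 32 x 44 mm, z 26 to 46 mm; orange flat-sided grip 26 (x) x 30 (y) mm, z 46 to 100 mm (take it from above near z 73); thin cap to z 108
- pad (a joint): how far the presser's pad is pushed up into it, 0 to 0.012 m. The spring is preloaded: it gives way at 3 N and adds 0.6 N per mm (6 N at 5 mm, about 10 N at the stop)
- pad_face (a point): centre of the underside of the presser's pad (moves with the pad)
- dock: flat blue parking pad of the presser, 90 x 90 x 6 mm, fixed on the bench; origin at the centre of its underside
- bar0: solid brass bar 120 x 20 x 14 mm, 0.22 to 0.34 kg, lying on the bench at the start (may be absent); origin at the centre of its underside, x along its length, z up
- bar1: solid brass bar 120 x 20 x 14 mm, 0.22 to 0.34 kg, lying on the bench at the start (may be absent); origin at the centre of its underside, x along its length, z up
- bar2: solid brass bar 120 x 20 x 14 mm, 0.22 to 0.34 kg, lying on the bench at the start (may be absent); origin at the centre of its underside, x along its length, z up
- bar3: solid brass bar 120 x 20 x 14 mm, 0.22 to 0.34 kg, lying on the bench at the start (may be absent); origin at the centre of its underside, x along its length, z up
- bar4: solid brass bar 120 x 20 x 14 mm, 0.22 to 0.34 kg, lying on the bench at the start (may be absent); origin at the centre of its underside, x along its length, z up
- bar5: solid brass bar 120 x 20 x 14 mm, 0.22 to 0.34 kg, lying on the bench at the start (may be absent); origin at the centre of its underside, x along its length, z up
- phone: smartphone lying flat 72 x 145 x 9 mm, a bystander; origin at its foot
- tin: silver tin box 62 x 95 x 22 mm, a bystander; origin at its foot
- spool: copper wire spool, 48 mm across, 28 mm high, a bystander; origin at its foot
- driver: screwdriver with red handle, about 150 mm long, lying; a bystander
- meter: red multimeter 150 x 80 x 38 mm, lying, a bystander; origin at its foot
- flux: small jar 44 mm across, 75 mm high, a bystander; origin at its foot
- lens: magnifier on a stand, 60 x 90 mm foot, about 140 mm high, a bystander; origin at its foot
Things that resemble listed ones, but are neither listed nor needed, are in the scene too. Leave any orange or turquoise look-alike of the bar1 alone. Leave any pink or purple look-alike of the bar2 alone.

How it is judged:
By the outcome, as a careful person would: the job done as asked, in the order asked, and still so for the second after the job is handed in, with the robot touching nothing.
Of bar0, bar1, bar2, bar3, bar4, bar5 only 4 to 6 are there at a start; the rules pass over those that are not, and their reading is None.
At some moment in a run one of bar0, bar1, bar2, bar3, bar4, bar5 may be knocked a few centimetres aside while the robot is not near it.
It also fails if it takes over 210 s, if anything falls off the work surface, if the arm or the gripper's body presses on something with over 40 N, if the wrist force passes 120 N, or if a joint passes its speed limit or range.

## Working session

There is one attempt and no reset: what is moved stays moved. The work goes in short steps, Python scripts to look and compute and a tool call to move; the robot and the scene stay as the last step left them, time stands still between calls to the robot, and variables do not carry over. Pictures are saved under pics/ and viewed, at most 14 in all, crops included, and the job is handed in when it is done.

Besides the shell and the picture viewer there is one more tool, called as name([rows], argument=value, ...), one row to a line, values as JSON. drive_tool: Moves the arm, as the interface text tells. Its arguments: {"type":"object","properties":{"series":{"type":"array"},"jaw":{"type":"number"},"grip_force":{"type":"number"}},"required":["series"]}

```bash
ls; mkdir -p pics; python3 - <<'E'
from workcell import env, viewer, order, models
import cv2, numpy as np
s=env.get_state(); print(s)
for n in ("scene","top"):
    cv2.imwrite(f"pics/{n}0.png", viewer.read_camera(n)[:,:,::-1]); 
    i=viewer.camera_info(n); print(n,i)
print(viewer.camera_info("wrist"))
E
```

```text
pics
{'clock': 0.0, 'joint_pos': array([-1.47962676e+00,  3.14000365e-01,  4.49708690e-02,  1.30359253e+00,
        1.50366492e-05,  1.43122011e+00]), 'qvel': array([-0.00201155,  0.000442  , -0.00062059,  0.00047073, -0.00078192,
       -0.00041145]), 'tau': array([-1.14096338e-04, -4.80633688e+01,  2.98528272e+01,  1.95897178e-02,
       -2.03026707e-04, -1.80423335e-06]), 'tcp_pos': array([ 0.13146762, -0.5592643 ,  0.24140555]), 'orientation': array([-9.12398409e-04,  9.93351514e-01,  1.15117052e-01,  2.96079125e-05]), 'wrist_force': array([0.32338929, 0.08690877, 0.52390036]), 'ft_torque': array([-0.01467814,  0.00517778, -0.0538792 ]), 'grip_force': 0.0, 'finger_gap': 0.0851366232189167}
scene {'intrinsics': array([[501.16909911,   0.        , 283.67474045],
       [  0.        , 501.16909911, 208.10728354],
       [  0.        ,   0.        ,   1.        ]]), 'R': array([[ 0.39716276,  0.9177453 , -0.0023035 ],
       [ 0.74246718, -0.32278285, -0.58698698],
       [-0.53944807,  0.2314191 , -0.80959309]]), 't': array([-0.28283677, -0.35635739,  1.95599239])}
top {'intrinsics'
[... 183 characters left out ...]
-0.99660657,  0.0027648 ],
       [-0.97032783,  0.07946334, -0.22836261],
       [ 0.22736798, -0.02146926, -0.97357222]]), 't': array([0.09804943, 0.55508315, 1.2215798 ])}
{'intrinsics': array([[361.96702081,   0.        , 281.63358617],
       [  0.        , 361.96702081, 212.13881037],
       [  0.        ,   0.        ,   1.        ]]), 'T_tool_cam': array([[-1.32574157e-05, -9.61894871e-01, -2.73419564e-01,
         6.90728795e-02],
       [ 9.99999856e-01, -1.59403140e-04,  5.12295636e-04,
         3.25235871e-05],
       [-5.36358481e-04, -2.73419518e-01,  9.61894734e-01,
        -1.31761808e-01],
       [ 0.00000000e+00,  0.00000000e+00,  0.00000000e+00,
         1.00000000e+00]])}
```

View pics/top0.png

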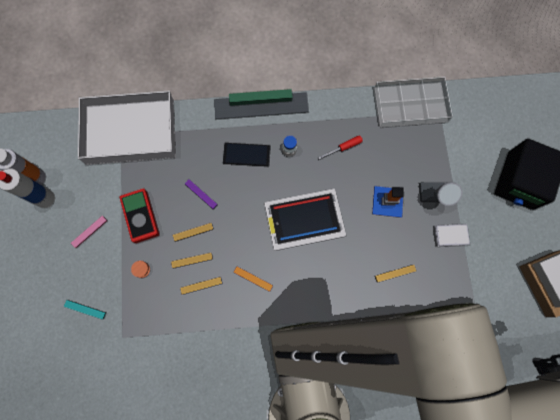

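View pics/scene0.png

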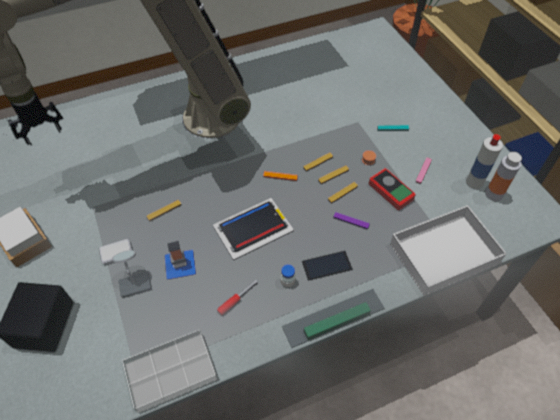

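The top view shows four brass bars at about (193,232), (192,261), (201,286) and (395,273). The orange look-alike is at (253,278), the tablet at (305,218) with its yellow tab to the left, and the presser on its dock at (390,200). The scene view agrees.

```bash
cat > h.py <<'E'
from workcell import env, viewer, order, models
import cv2, numpy as np
from scipy.spatial.transform import Rotation as Ro
def campose(cam, s=None):
    i=viewer.camera_info(cam); K=i["intrinsics"]
    if cam=="wrist":
        s=s or env.get_state(); q=s["orientation"]
        T=np.eye(4); T[:3,:3]=Ro.from_quat([q[1],q[2],q[3],q[0]]).as_matrix(); T[:3,3]=s["tcp_pos"]
        T=T@i["T_tool_cam"]; return K,T[:3,:3],T[:3,3]
    return K,i["R"].T,-i["R"].T@i["t"]
def topl(cp,uv,z):
    K,R,c=cp; uv=np.atleast_2d(uv).astype(float)
    d=(R@np.linalg.inv(K)@np.c_[uv,np.ones(len(uv))].T).T
    return c+d*((z-c[2])/d[:,2])[:,None]
def proj(cp,X):
    K,R,c=cp; p=(K@R.T@(np.atleast_2d(X)-c).T).T; return p[:,:2]/p[:,2:]
def rect(cp,mask,z):
    "min-area rectangle of a mask's largest blob on plane z: centre, sizes, angle of the long side (deg)"
    cs,_=cv2.findContours(mask.astype(np.uint8),cv2.RETR_EXTERNAL,cv2.CHAIN_APPROX_NONE)
    c=max(cs,key=cv2.contourArea)[:,0,:]
    P=topl(cp,c,z)[:,:2]
    (cx,cy),(w,h),a=cv2.minAreaRect((P*1000).astype(np.float32))
    if w<h: w,h,a=h,w,a+90
    return np.round([cx,cy,w,h,(a+90)%180-90],1)
def tcp():
    s=env.get_state(); q=s["orientation"]; R=Ro.from_quat([q[1],q[2],q[3],q[0]]).as_matrix()
    return s,R,np.array(s["tcp_pos"])
def go(target, yaw_y=None, mm=True):
    "shift in tool axes (share of 120mm) to world target, and turn about tool z to bring tool y to world heading yaw_y (deg)"
    s,R,p=tcp(); d=R.T@(np.array(target)-p)/0.12
    out=[np.round(d,3)]
    if yaw_y is not None:
        z=np.array([0,0,-1.]); a=np.radians(yaw_y)
        best=None
        for k in (0,np.pi):
            y=np.array([np.cos(a+k),np.sin(a+k),0]); Rt=np.c_[np.cross(y,z),y,z]
            rv=Ro.from_matrix(R.T@Rt).as_rotvec()/np.pi
            if best is None or np.linalg.norm(rv)<np.linalg.norm(best): best=rv
        out.append(np.round(best,4))
    return out
E
python3 - <<'E'
from h import *
for cam in("top","scene"):
    im=viewer.read_camera(cam); cp=campose(cam)
    for l,z in [("tablet",.012),("dock",.006),("presser",.05),("bar0",.007),("phone",.009),("tin",.022),("spool",.028),("driver",.01),("meter",.038),("flux",.07),("lens",.01)]:
        for r in models.silhouettes(l,cam):
            if r["score"]<.3: continue
            m=r["region"]; print(cam,l,round(r["score"],2),np.round(r["location"]),rect(cp,m,z),im[m].mean(0).round())
E
```

```text
top tablet 0.65 [303. 221.] [550.5 -40.  223.4 153.6 -83.3] [82. 80. 85.]
top dock 0.82 [383. 206.] [ 585.7 -298.6   93.9   88.7   -8.5] [ 44.  79. 150.]
top dock 0.4 [302. 220.] [551.4 -41.6 220.7 151.9 -83.3] [81. 79. 85.]
top presser 0.82 [393. 197.] [ 590.6 -303.5   64.5   55.1   85.3] [48. 42. 43.]
top bar0 0.79 [190. 260.] [455.2 302.3 116.3  23.9 -83.2] [160. 130.  76.]
top bar0 0.78 [196. 234.] [539.  294.7 118.6  22.4 -76.8] [153. 124.  72.]
top bar0 0.78 [201. 194.] [654.9 266.5 116.4  19.5  40.4] [104.  55. 140.]
top bar0 0.77 [396. 274.] [ 367.  -290.6  120.9   21.1  -78.3] [171. 140.  81.]
top bar0 0.75 [202. 287.] [379.  278.1 120.   20.3 -79.3] [166. 135.  76.]
top bar0 0.66 [ 88. 236.] [563.9 606.7 124.1  29.  -49.2] [157. 106. 131.]
top bar0 0.65 [ 84. 307.] [338.5 613.6 122.7  21.7  67.8] [ 50. 136. 138.]
top bar0 0.59 [257. 279.] [386.1 125.8 125.7  24.5  59. ] [176. 122.  66.]
top phone 0.55 [247. 153.] [771.  119.7 147.7  74.1  83.4] [28. 31. 39.]
top tin 0.63 [452. 236.] [ 464.9 -469.9  101.4   66.1   85.3] [172. 171. 176.]
top spool 0.8 [138. 271.] [438.3 446.9
[... 1437 characters left out ...]
8.]
scene phone 0.7 [325. 265.] [776.4 117.3 147.6  78.   80.6] [50. 55. 62.]
scene tin 0.58 [111. 250.] [ 475.  -472.    99.4   70.2   89. ] [174. 175. 177.]
scene spool 0.74 [369. 161.] [451.2 443.6  66.7  44.5 -37. ] [149.  98.  72.]
scene spool 0.67 [337. 176.] [471.1 292.2 116.7  22.1 -81.6] [152. 127.  62.]
scene meter 0.68 [391. 192.] [613.5 439.9 156.6  98.8  14.5] [95. 69. 62.]
scene meter 0.67 [254. 226.] [573.9 -48.3 216.7 154.6 -83.3] [94. 90. 95.]
scene flux 0.71 [286. 278.] [794.1 -23.1  69.1  38.1 -23.2] [ 75. 100. 134.]
scene flux 0.42 [369. 159.] [483.5 419.2  66.7  44.8 -29.5] [146.  98.  73.]
scene lens 0.91 [131. 283.] [ 559.7 -445.2  165.4   93.9   -1.3] [103. 109. 112.]
```

drive_tool([
  [[0.35,-0.103,0,0,0,0],[0.35,-0.103,0,0,0,0],[0.35,-0.103,0,0,0,0],[0.35,-0.103,0,0,0,0],[0.35,-0.103,0,0,0,0],[0.35,-0.103,0,0,0,0],[0.35,-0.103,0,0,0,0],[0.35,-0.103,0,0,0,0],[0.35,-0.103,0,0,0,0],[0.35,-0.103,0,0,0,0],[0.35,-0.103,0,0,0,0],[0.35,-0.103,0,0,0,0],[0,0,0,0,0,-0.054],[0,0,0,0,0,-0.054],[0,0,0,0,0,-0.054],[0,0,0,0,0,-0.054],[0,0,0,0,0,-0.054],[0,0,0,0,0,-0.054],[0,0,0,0,0,-0.054],[0,0,0,0,0,-0.054]],
], jaw=1)

```text
clock: 3.8
tcp_pos: [0.5882, -0.3001, 0.2422]
orientation: [-0.0, 0.699, 0.715, -0.0]
wrist_force: [0.3, -0.4, -0.1]
finger_gap: 0.0855
grip_force: 0.0
```

```bash
python3 - <<'E'
from h import *
s,R,p=tcp(); print(s["clock"],p,np.degrees(np.arctan2(R[1,0],R[0,0])),s["joint_pos"].round(2),R[:,2].round(3))
im=viewer.read_camera("wrist"); cv2.imwrite("pics/w1.png",im[:,:,::-1]); cp=campose("wrist",s)
for l,z in [("dock",.006),("presser",.1)]:
    for r in models.silhouettes(l,"wrist"): print(l,round(r["score"],2),np.round(r["location"]),rect(cp,r["region"],z))
E
```

```text
3.8 [ 0.58823478 -0.30010302  0.2421628 ] 91.30354694783708 [-0.59  0.49  0.31  1.39 -0.    0.95] [-0.  0. -1.]
dock 0.74 [279. 162.] [ 585.7 -301.3   90.9   90.8  -11.1]
presser 0.61 [277. 196.] [ 585.6 -296.2   53.4   32.1   83.8]
```

View pics/w1.png

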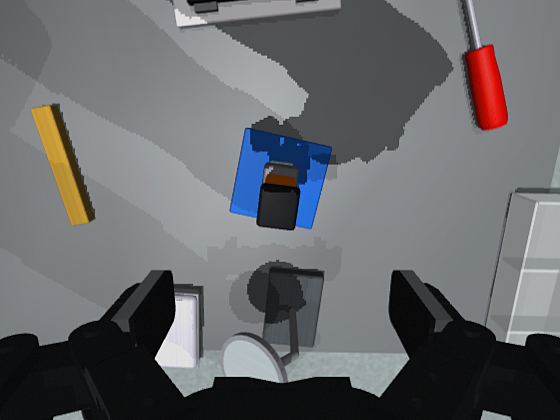

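The cap is the dark quad at about (263,184)–(295,230), slightly tilted on the blue dock. The pad's long side runs along the image's vertical.

```bash
python3 - <<'E'
from h import *
s=env.get_state(); cp=campose("wrist",s); im=cv2.imread("pics/w1.png")
b=im[170:240,240:310]; m=np.zeros(im.shape[:2],bool); m[170:240,240:310]=b.max(2)<62
m=cv2.morphologyEx(m.astype(np.uint8),cv2.MORPH_OPEN,np.ones((5,5)))
print(m.sum(),rect(cp,m,.114))
c=max(cv2.findContours(m,0,1)[0],key=cv2.contourArea); print(cv2.minAreaRect(c))
# dock in this view
h=cv2.cvtColor(im,cv2.COLOR_BGR2HSV); d=((h[...,0]>100)&(h[...,0]<125)&(h[...,1]>150)).astype(np.uint8)
print(rect(cp,d,.006))
bb=((h[...,0]>15)&(h[...,0]<28)&(h[...,1]>100)).astype(np.uint8); print(rect(cp,bb,.014))
E
```

```text
1744 [ 585.2 -300.5   33.5   29.2   83.3]
((277.9307861328125, 206.05384826660156), (39.567081451416016, 43.53619384765625), 7.125016689300537)
[ 585.5 -301.    89.    89.   -11.8]
[ 370.2 -289.7  119.3   26.6  -79.1]
```

drive_tool([
  [[0,0,0,0,0,0.049],[-0.007,-0.025,0.3,0,0,0],[0,0,0.35,0,0,0],[0,0,0.35,0,0,0],[0,0,0.25,0,0,0],[0,0,0.177,0,0,0],[0,0,0,0,0,0]],
])

```text
clock: 4.82
tcp_pos: [0.5838, -0.2996, 0.0689]
orientation: [-0.002, 0.755, 0.656, -0.001]
wrist_force: [-0.6, -0.0, -0.4]
finger_gap: 0.0854
grip_force: 0.0
```

drive_tool([
  [[0,0,0,0,0,0],[0,0,0,0,0,0],[0,0,0,0,0,0],[0,0,0,0,0,0],[0,0,0,0,0,0],[0,0,0,0,0,0]],
], jaw=-1, grip_force=60)

```text
clock: 5.58
tcp_pos: [0.5856, -0.3008, 0.0715]
orientation: [0.001, 0.754, 0.657, 0.0]
wrist_force: [0.7, 0.6, 2.6]
finger_gap: 0.0251
grip_force: 62.1
```

drive_tool([
  [[0,0,-0.15,0,0,0],[0,0,-0.3,0,0,0],[0,0,-0.37,0,0,0],[0,0,-0.37,0,0,0],[0,0,-0.37,0,0,0],[0,0,-0.37,0,0,0],[0,0,-0.31,0,0,-0.0405],[0,0,0,0,0,-0.0405],[0.2,-0.02,0,0,0,0],[0.36,-0.025,0,0,0,0],[0.36,-0.025,0,0,0,0],[0.36,-0.025,0,0,0,0],[0.21,-0.015,0,0,0,0],[0,0,0,0,0,0],[0,0,0,0,0,0],[0,0,0,0,0,0]],
])

```text
clock: 7.58
tcp_pos: [0.5511, -0.1255, 0.3397]
orientation: [-0.0, 0.665, 0.747, -0.0]
wrist_force: [-0.3, -0.6, 0.0]
finger_gap: 0.0253
grip_force: 61.9
```

```bash
python3 - <<'E'
from h import *
s,R,p=tcp(); print(s["clock"],p,np.degrees(np.arctan2(R[1,0],R[0,0])),s["wrist_force"].round(2),s["ft_torque"].round(3),R[:,2].round(3))
im=viewer.read_camera("wrist"); cv2.imwrite("pics/w2.png",im[:,:,::-1]); cp=campose("wrist",s)
for l,z in [("tablet",.012),("tablet",.024)]:
    for r in models.silhouettes(l,"wrist")[:2]: print(l,round(r["score"],2),np.round(r["location"]),rect(cp,r["region"],z))
h=cv2.cvtColor(im,cv2.COLOR_RGB2HSV)
for n,m in [("blue",(h[...,0]>100)&(h[...,0]<125)&(h[...,1]>150)&(h[...,2]>60)),("red",((h[...,0]<6)|(h[...,0]>174))&(h[...,1]>140)&(h[...,2]>80)),("yel",(h[...,0]>22)&(h[...,0]<35)&(h[...,1]>150))]:
    k,_,st,ce=cv2.connectedComponentsWithStats(m.astype(np.uint8))
    for j in range(1,k):
        if st[j,4]>60:
            mm=_==j; print(n,st[j],rect(cp,mm,.024))
E
```

```text
7.575 [ 0.55113007 -0.12550595  0.33969212] 96.67139532919656 [-0.33 -0.58  0.03] [ 0.012 -0.036 -0.038] [-0. -0. -1.]
tablet 0.88 [290.  89.] [550.9 -45.5 217.  151.9 -83.3]
tablet 0.88 [290.  89.] [550.7 -45.8 211.3 147.9 -83.3]
blue [245  17   7  54 280] [496.3   9.4  55.2   5.9 -83.2]
blue [ 482   76   45   40 1367] [800.7 -11.6  50.9  43.6  15.3]
blue [247  79   7  91 383] [506.8 -80.1 105.3   5.8 -83. ]
red [326  17  11 153 729] [598.4 -36.6 170.3   5.8 -83.3]
red [ 430  219   26   56 1027] [ 774.1 -206.1   80.8   25.9  -68.6]
yel [269   0  44   9 372] [539.4  55.2  47.6   7.9   6.7]
```

View pics/w2.png

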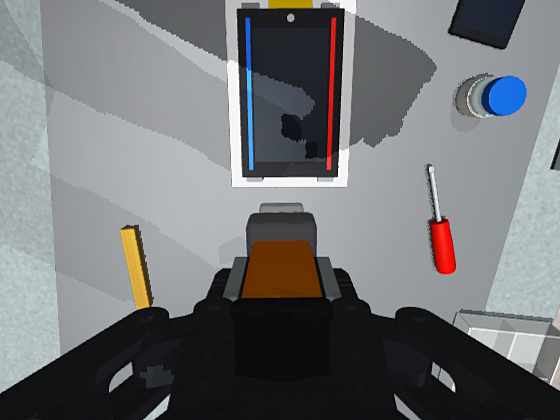

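drive_tool([
  [[0.2,-0.05,0,0,0,0],[0.34,-0.0875,0,0,0,0],[0.34,-0.0875,0,0,0,0],[0.25,-0.065,0,0,0,0],[0.124,-0.033,0.2,0,0,0],[0,0,0.35,0,0,0],[0,0,0.4,0,0,0],[0,0,0.4,0,0,0],[0,0,0.35,0,0,0],[0,0,0.2,0,0,0],[0,0,0.118,0,0,0],[0,0,0,0,0,0],[0,0,0,0,0,0],[0,0,0,0,0,0]],
])

```text
clock: 9.48
tcp_pos: [0.4958, 0.0203, 0.0989]
orientation: [0.001, 0.664, 0.747, 0.001]
wrist_force: [0.4, 1.3, -1.7]
finger_gap: 0.0252
grip_force: 62.0
```

```bash
python3 - <<'E'
from h import *
s,R,p=tcp(); print(s["clock"],p,np.degrees(np.arctan2(R[1,0],R[0,0])),s["wrist_force"].round(2),R[:,2].round(4))
def tab(P): 
    a=np.radians(6.7); d=np.array(P[:2])*1000-[550.6,-42.4]; return np.round([d@[np.cos(a),np.sin(a)],d@[-np.sin(a),np.cos(a)]],1)
print(tab(p))
for i in range(5): viewer.read_camera("wrist"); print(env.get_state()["wrist_force"].round(2), env.get_state()["tcp_pos"])
E
```

```text
9.475 [0.4958407  0.02027529 0.09887581] 96.74166824094034 [ 0.44  1.32 -1.7 ] [ 2.3e-03 -3.0e-04 -1.0e+00]
[-47.1  68.6]
[ 0.31  0.42 -0.92] [0.49571327 0.02026204 0.09871642]
[-1.35  1.07 -1.81] [0.49553084 0.02025355 0.09852243]
[-0.08 -0.02 -1.31] [0.49539353 0.02027759 0.09834772]
[ 0.95 -0.28 -1.37] [0.49523824 0.02027886 0.09818288]
[ 0.76 -0.16 -2.41] [0.49508971 0.02029462 0.09801986]
```

drive_tool([
  [[0,0,0.0225,0,0,0],[0,0,0.0225,0,0,0],[0,0,0.0225,0,0,0],[0,0,0.0225,0,0,0],[0,0,0,0,0,0],[0,0,0,0,0,0],[0,0,0,0,0,0]],
])

```text
clock: 10.6
tcp_pos: [0.4948, 0.0204, 0.087]
orientation: [0.0, 0.664, 0.747, -0.0]
wrist_force: [-1.4, 0.2, 4.5]
finger_gap: 0.0254
grip_force: 62.5
```

```bash
python3 - <<'E'
from h import *
f=[]
for i in range(10): viewer.read_camera("top"); s=env.get_state(); f.append(s["wrist_force"])
print(np.mean(f,0).round(2),s["tcp_pos"],s["clock"]); cv2.imwrite("pics/w3.png",viewer.read_camera("wrist")[:,:,::-1])
E
```

```text
[-2.33  0.47  3.94] [0.49480183 0.02036211 0.08684389] 11.1
```

drive_tool([
  [[0,0,0.016,0,0,0],[0,0,0,0,0,0],[-0.02,0,0,0,0,0],[-0.04,0,0,0,0,0],[-0.04,0,0,0,0,0],[-0.04,0,0,0,0,0],[-0.04,0,0,0,0,0],[-0.04,0,0,0,0,0],[-0.04,0,0,0,0,0],[-0.04,0,0,0,0,0]],
])

```text
clock: 12.4
tcp_pos: [0.5001, -0.0148, 0.0853]
orientation: [0.0, 0.664, 0.748, 0.001]
wrist_force: [-0.7, 5.2, 4.1]
finger_gap: 0.025
grip_force: 62.7
```

drive_tool([
  [[-0.04,0,0,0,0,0],[-0.04,0,0,0,0,0],[-0.04,0,0,0,0,0],[-0.04,0,0,0,0,0],[-0.04,0,0,0,0,0],[-0.04,0,0,0,0,0],[-0.04,0,0,0,0,0],[-0.04,0,0,0,0,0],[-0.04,0,0,0,0,0],[-0.04,0,0,0,0,0]],
])

```text
clock: 13.65
tcp_pos: [0.5055, -0.0625, 0.0852]
orientation: [0.0, 0.664, 0.748, 0.001]
wrist_force: [-0.1, 4.1, 4.6]
finger_gap: 0.0253
grip_force: 62.7
```

drive_tool([
  [[-0.04,0,0,0,0,0],[-0.04,0,0,0,0,0],[-0.04,0,0,0,0,0],[-0.04,0,0,0,0,0],[-0.04,0,0,0,0,0],[-0.04,0,0,0,0,0],[-0.04,0,0,0,0,0],[-0.04,0,0,0,0,0],[-0.04,0,0,0,0,0],[-0.04,0,0,0,0,0],[-0.04,0,0,0,0,0]],
])

```text
clock: 15.02
tcp_pos: [0.5116, -0.1149, 0.0851]
orientation: [-0.0, 0.664, 0.748, 0.001]
wrist_force: [-0.8, 5.1, 5.1]
finger_gap: 0.0254
grip_force: 62.7
```

```bash
python3 - <<'E'
from h import *
s,R,p=tcp(); a=np.radians(6.7); d=p[:2]*1000-[550.6,-42.4]
print(s["clock"],p,np.degrees(np.arctan2(R[1,0],R[0,0])),s["wrist_force"].round(2),d@[np.cos(a),np.sin(a)],d@[-np.sin(a),np.cos(a)])
cv2.imwrite("pics/w4.png",viewer.read_camera("scene")[:,:,::-1])
E
```

```text
15.025 [ 0.51159874 -0.11489918  0.08510371] 96.78140614168879 [-0.76  5.13  5.14] -47.193441341180296 -67.45374977848533
```

drive_tool([
  [[-0.015,0,0,0,0,0],[0,0,-0.1,0,0,0],[0,0,-0.2,0,0,0],[0.2,0.15,0,0,0,0],[0.3,0.21,0,0,0,0],[0.3,0.21,0,0,0,0],[0.25,0.15,0,0,0,0],[0.1,0.085,0,0,0,0],[0,0,0,0,0,0],[0,0,0,0,0,0],[0,0,0,0,0,0]],
])

```text
clock: 16.45
tcp_pos: [0.5904, 0.0299, 0.121]
orientation: [-0.0, 0.665, 0.747, -0.0]
wrist_force: [-0.8, 0.9, -1.0]
finger_gap: 0.0255
grip_force: 61.9
```

```bash
python3 - <<'E'
from h import *
s,R,p=tcp(); a=np.radians(6.7); d=p[:2]*1000-[550.6,-42.4]
print(s["clock"],p,np.degrees(np.arctan2(R[1,0],R[0,0])),s["wrist_force"].round(2),d@[np.cos(a),np.sin(a)],d@[-np.sin(a),np.cos(a)])
im=viewer.read_camera("wrist");w2=cv2.imread("pics/w2.png")[:,:,::-1]
f=lambda x:x[190:310,200:360]
cv2.imwrite("pics/w5.png",cv2.resize(np.hstack([f(w2),f(im)]),None,fx=2,fy=2)[:,:,::-1])
E
```

```text
16.45 [0.59044541 0.02991397 0.12097492] 96.64922732399941 [-0.78  0.92 -0.96] 48.01021746973407 67.17131641540364
```

View pics/w5.png

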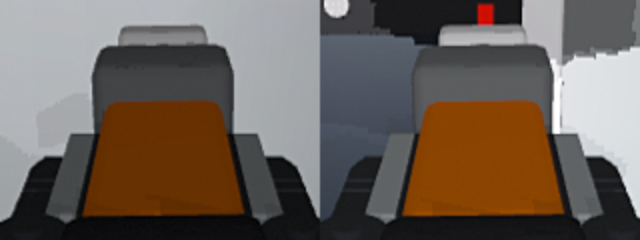

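The presser sits identically in the gripper before and after the stroke, so it has not slipped.

drive_tool([
  [[0.01,0,0.1,0,0,0],[0,0,0.1,0,0,0],[0,0,0.025,0,0,0],[0,0,0.025,0,0,0],[0,0,0.025,0,0,0],[0,0,0.023,0,0,0],[0,0,0,0,0,0],[0,0,0,0,0,0],[0,0,0,0,0,0]],
])

```text
clock: 17.62
tcp_pos: [0.5906, 0.0323, 0.0854]
orientation: [0.0, 0.664, 0.747, -0.0]
wrist_force: [-3.7, 0.7, 4.5]
finger_gap: 0.0256
grip_force: 62.6
```

```bash
python3 - <<'E'
from h import *
f=[]
for i in range(6): viewer.read_camera("top"); s=env.get_state(); f.append(s["wrist_force"])
s,R,p=tcp(); a=np.radians(6.7); d=p[:2]*1000-[550.6,-42.4]
print(np.mean(f,0).round(2),p,s["clock"],d@[np.cos(a),np.sin(a)],d@[-np.sin(a),np.cos(a)])
E
```

```text
[-3.83  0.49  4.71] [0.59064226 0.03233279 0.0852403 ] 17.925 48.48792185384254 69.55065108438083
```

Force is right at about 6.2 N. Next is the red stroke, about 138 mm.

drive_tool([
  [[-0.02,0,0,0,0,0],[-0.04,0,0,0,0,0],[-0.04,0,0,0,0,0],[-0.04,0,0,0,0,0],[-0.04,0,0,0,0,0],[-0.04,0,0,0,0,0],[-0.04,0,0,0,0,0],[-0.04,0,0,0,0,0],[-0.04,0,0,0,0,0],[-0.04,0,0,0,0,0],[-0.04,0,0,0,0,0],[-0.04,0,0,0,0,0],[-0.04,0,0,0,0,0],[-0.04,0,0,0,0,0],[-0.04,0,0,0,0,0]],
])

```text
clock: 19.8
tcp_pos: [0.5987, -0.0372, 0.0851]
orientation: [-0.0, 0.664, 0.747, -0.0]
wrist_force: [0.1, 3.7, 4.9]
finger_gap: 0.0253
grip_force: 62.7
```

drive_tool([
  [[-0.04,0,0,0,0,0],[-0.04,0,0,0,0,0],[-0.04,0,0,0,0,0],[-0.04,0,0,0,0,0],[-0.04,0,0,0,0,0],[-0.04,0,0,0,0,0],[-0.04,0,0,0,0,0],[-0.04,0,0,0,0,0],[-0.04,0,0,0,0,0],[-0.04,0,0,0,0,0],[-0.04,0,0,0,0,0],[-0.04,0,0,0,0,0],[-0.04,0,0,0,0,0],[-0.04,0,0,0,0,0],[-0.02,0,0,0,0,0]],
])

```text
clock: 21.68
tcp_pos: [0.6067, -0.1064, 0.0851]
orientation: [-0.0, 0.664, 0.747, -0.0]
wrist_force: [-0.9, 4.1, 5.4]
finger_gap: 0.0249
grip_force: 62.7
```

```bash
python3 - <<'E'
from h import *
s,R,p=tcp(); a=np.radians(6.7); d=p[:2]*1000-[550.6,-42.4]
print(s["clock"],p,s["wrist_force"].round(2),d@[np.cos(a),np.sin(a)],d@[-np.sin(a),np.cos(a)])
E
```

```text
21.675 [ 0.60665442 -0.1064345   0.08507345] [-0.92  4.09  5.35] 48.20064918449822 -70.13709582853764
```

drive_tool([
  [[0,0,-0.15,0,0,0],[0,0,-0.35,0,0,0],[-0.2,-0.05,0,0,0,0],[-0.35,-0.08,0,0,0,0],[-0.35,-0.08,0,0,0,0],[-0.35,-0.08,0,0,0,0],[-0.25,-0.055,0,0,0,0],[-0.089,-0.02,0,0,0,0],[0,0,0.1,0,0,0.04],[0,0,0.2,0,0,0.041],[0,0,0.18,0,0,0],[0,0,0.07,0,0,0],[0,0,0,0,0,0],[0,0,0,0,0,0],[0,0,0,0,0,0]],
])

```text
clock: 23.55
tcp_pos: [0.5866, -0.3008, 0.0803]
orientation: [0.001, 0.754, 0.657, 0.0]
wrist_force: [0.3, -0.7, -0.9]
finger_gap: 0.0254
grip_force: 61.9
```

```bash
python3 - <<'E'
from h import *
f=[]
for i in range(6): viewer.read_camera("top"); s=env.get_state(); f.append(s["wrist_force"])
print(s["clock"],s["tcp_pos"],np.mean(f,0).round(2),s["orientation"].round(3))
E
```

```text
23.85 [ 0.58602083 -0.30051709  0.0794208 ] [ 0.06 -0.34 -1.24] [ 0.     0.754  0.657 -0.   ]
```

drive_tool([
  [[0,0,0.03,0,0,0],[0,0,0.025,0,0,0],[0,0,0,0,0,0],[0,0,0,0,0,0],[0,0,0,0,0,0]],
])

```text
clock: 24.48
tcp_pos: [0.586, -0.3004, 0.0725]
orientation: [-0.0, 0.754, 0.657, -0.0]
wrist_force: [0.2, 0.3, -1.4]
finger_gap: 0.0255
grip_force: 62.0
```

```bash
python3 - <<'E'
from h import *
f=[]
for i in range(6): viewer.read_camera("top"); s=env.get_state(); f.append(s["wrist_force"])
print(s["clock"],s["tcp_pos"],np.mean(f,0).round(2),s["orientation"].round(3))
E
```

```text
24.775 [ 0.58597363 -0.30045305  0.0726121 ] [-0.26 -0.35 -1.06] [ 0.     0.754  0.657 -0.   ]
```

drive_tool([
  [[0,0,0.009,0,0,0],[0,0,0,0,0,0],[0,0,0,0,0,0],[0,0,0,0,0,0]],
])

```text
clock: 25.28
tcp_pos: [0.5861, -0.3005, 0.0718]
orientation: [0.0, 0.754, 0.657, 0.0]
wrist_force: [-0.5, 1.1, 1.7]
finger_gap: 0.0252
grip_force: 62.3
```

drive_tool([
  [[0,0,0,0,0,0],[0,0,0,0,0,0],[0,0,0,0,0,0],[0,0,0,0,0,0],[0,0,0,0,0,0],[0,0,-0.1,0,0,0],[0,0,-0.2,0,0,0],[0,0,-0.35,0,0,0],[0,0,-0.35,0,0,0],[0,0,-0.3,0,0,0],[0,0,-0.1,0,0,0],[0,0,0,0,0,0],[0,0,0,0,0,0]],
], jaw=1)

```text
clock: 26.9
tcp_pos: [0.5853, -0.3001, 0.2376]
orientation: [-0.001, 0.754, 0.657, -0.0]
wrist_force: [0.2, -1.1, -0.2]
finger_gap: 0.0857
grip_force: 0.0
```

```bash
cat > bars.py <<'E'
from h import *
import sys
def bars(cam,z=.014,s=None):
    im=viewer.read_camera(cam); cp=campose(cam,s); h=cv2.cvtColor(im,cv2.COLOR_RGB2HSV)
    m=((h[...,0]>14)&(h[...,0]<30)&(h[...,1]>90)&(h[...,2]>60)).astype(np.uint8)
    k,lab,st,ce=cv2.connectedComponentsWithStats(m)
    for j in range(1,k):
        if st[j,4]>80: print(cam,ce[j].round(),st[j,4],rect(cp,lab==j,z),np.median(h[lab==j],0))
    return im
if __name__=="__main__":
    s,R,p=tcp(); print(s["clock"],p,np.degrees(np.arctan2(R[1,0],R[0,0])),s["joint_pos"].round(2))
    for c in sys.argv[2:]:
        cv2.imwrite(f"pics/{sys.argv[1]}_{c}.png",bars(c,s=s)[:,:,::-1])
E
python3 bars.py a wrist top scene
```

```text
26.9 [ 0.58532201 -0.30006385  0.23764957] 82.16305401373418 [-0.6   0.48  0.29  1.38 -0.    1.11]
wrist [ 67. 199.] 2303 [ 367.1 -291.4  119.7   20.6  -79.1] [ 21. 183. 190.]
top [179. 235.] 274 [532.6 334.1 118.8  20.5 -76.5] [ 19. 145. 166.]
top [191. 260.] 276 [455.  301.8 119.1  19.9 -82. ] [ 19. 145. 170.]
top [535. 272.] 107 [ 341.3 -698.1   94.    46.5  -18.8] [ 15. 112. 102.]
top [201. 285.] 286 [379.7 277.6 118.7  20.  -79.5] [ 19. 144. 174.]
top [551. 304.] 123 [ 249.8 -723.3   80.3   23.6   19.2] [ 15. 111. 130.]
scene [476.  49.] 3919 [ 158.9 1142.6  940.1  380.4  -22.8] [20. 98. 90.]
scene [542.  15.] 967 [  25.8 1596.3  333.9  248.3  -23.6] [21. 99. 86.]
scene [318. 161.] 168 [383.7 276.1 119.9  23.7 -79.3] [ 22. 155. 173.]
scene [554. 178.] 210 [777.  996.6 179.9  46.4 -41.3] [17. 98. 70.]
scene [333. 174.] 179 [458.9 299.7 120.9  22.6 -81.5] [ 22. 156. 176.]
scene [352. 187.] 181 [536.8 332.1 121.6  23.1 -76.3] [ 22. 154. 176.]
scene [173. 205.] 83 [ 365.5 -256.1   48.6   22.7  -79.4] [ 21. 152. 168.]
scene [ 15. 257.] 92 [ 362.8 -773.7   72.5   54.2   66.5] [ 16.  103.   85.5]
```

View pics/a_wrist.png

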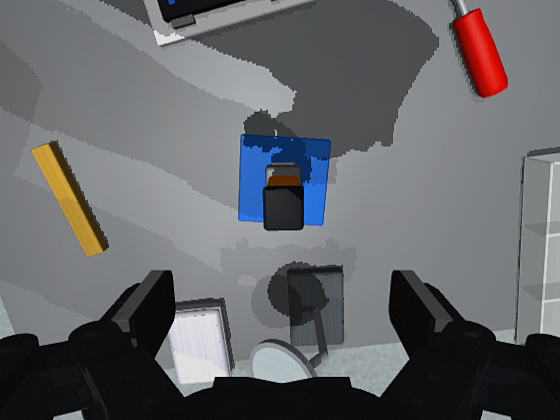

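The presser is standing on its dock again. Four bars are present, and the one first at (0.539, 0.295) has been knocked to about (0.533, 0.334). I'll start with the near bar.

drive_tool([
  [[-0.02,-0.18,0,0,0,0],[-0.03,-0.36,0,0,0,0],[-0.03,-0.4,0,0,0,0],[-0.03,-0.4,0.05,0,0,0],[-0.03,-0.3,0.15,0,0,0],[-0.023,-0.16,0.113,0,0,0],[0,0,0,0,0,-0.052],[0,0,0,0,0,-0.052],[0,0,0,0,0,0],[0,0,0,0,0,0]],
])

```text
clock: 28.3
tcp_pos: [0.3693, -0.2902, 0.2016]
orientation: [-0.0, 0.638, 0.77, 0.0]
wrist_force: [-0.7, 0.0, 0.3]
finger_gap: 0.0853
grip_force: 0.0
```

```bash
python3 bars.py b wrist; python3 -c "
from h import *
print(go([.3685,-.29,.014],10.9))"
```

```text
28.3 [ 0.36926031 -0.29022469  0.20164943] 100.73671870463187 [-0.84  0.13 -0.29  1.15 -0.    0.55]
wrist [279. 186.] 2813 [ 366.2 -291.3  118.6   19.   -78.9] [ 21. 183. 184.]
[array([ 0.003, -0.006,  1.564]), array([-0.0001, -0.0001, -0.0007])]
```

View pics/b_wrist.png

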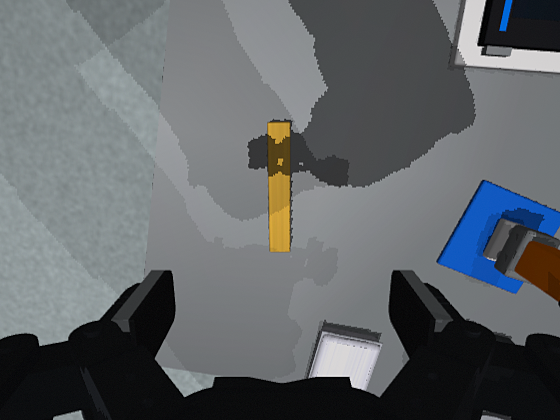

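drive_tool([
  [[-0.004,-0.027,0.2,0,0,0],[0,0,0.35,0,0,0],[0,0,0.4,0,0,0],[0,0,0.35,0,0,0],[0,0,0.18,0,0,0],[0,0,0.07,0,0,0],[0,0,0,0,0,0],[0,0,0,0,0,0],[0,0,0,0,0,0]],
])

```text
clock: 29.48
tcp_pos: [0.3669, -0.2922, 0.017]
orientation: [0.001, 0.637, 0.771, -0.0]
wrist_force: [0.3, 0.4, -1.1]
finger_gap: 0.0853
grip_force: 0.0
```

drive_tool([
  [[0,0,0,0,0,0],[0,0,0,0,0,0],[0,0,0,0,0,0],[0,0,0,0,0,0],[0,0,0,0,0,0],[0,0,0,0,0,0]],
], jaw=-1, grip_force=60)

```text
clock: 30.22
tcp_pos: [0.3664, -0.2915, 0.0163]
orientation: [0.0, 0.637, 0.771, 0.0]
wrist_force: [-1.0, 0.8, 5.2]
finger_gap: 0.0179
grip_force: 59.2
```

drive_tool([
  [[0,0,-0.1,0,0,0],[0,0,-0.3,0,0,0],[0,0,-0.3,0,0,-0.0531],[0,0,-0.3,0,0,-0.0531],[0,0,-0.114,0,0,-0.0531],[0,0,0,0,0,-0.0531],[0,0,0,0,0,-0.0531],[0,0,0,0,0,-0.0531],[0,0,0,0,0,-0.0531],[0,0,0,0,0,-0.0531],[0,0,0,0,0,-0.0531],[-0.11,0.14,0,0,0,0],[-0.22,0.28,0,0,0,0],[-0.22,0.28,0,0,0,0],[-0.22,0.28,0,0,0,0],[-0.22,0.28,0,0,0,0],[-0.22,0.28,0,0,0,0],[-0.22,0.28,0,0,0,0],[-0.22,0.28,0,0,0,0],[-0.11,0.14,0,0,0,0]],
])

```text
clock: 32.72
tcp_pos: [0.544, 0.0025, 0.1495]
orientation: [-0.0, -0.061, 0.998, -0.0]
wrist_force: [0.1, -0.3, -3.4]
finger_gap: 0.0182
grip_force: 59.3
```

drive_tool([
  [[0,0,0,0,0,0],[0,0,0,0,0,0],[0,0,0,0,0,0]],
])

```text
clock: 33.1
tcp_pos: [0.543, -0.0002, 0.1496]
orientation: [-0.0, -0.059, 0.998, -0.0]
wrist_force: [-0.4, -0.7, -2.7]
finger_gap: 0.018
grip_force: 59.3
```

```bash
python3 bars.py c wrist; python3 -c "
from h import *
print(go([.5456,-.0002,.050],96.7))"
```

```text
33.1 [ 5.42979959e-01 -2.30099526e-04  1.49614549e-01] -173.18445759828106 [-0.15  0.3  -0.21  1.07 -0.   -0.27]
wrist [523.  25.] 977 [399.8 142.5  57.   17.4  64.9] [ 15. 255. 223.]
wrist [282. 252.] 12001 [597.6   6.3 215.   39.6   7. ] [ 21. 171. 191.]
wrist [360. 208.] 835 [538.4  58.9  49.8  11.1   6.9] [ 25. 255. 169.]
[array([-0.021, -0.002,  0.831]), array([-0.0001, -0.0001,  0.0006])]
```

View pics/c_wrist.png

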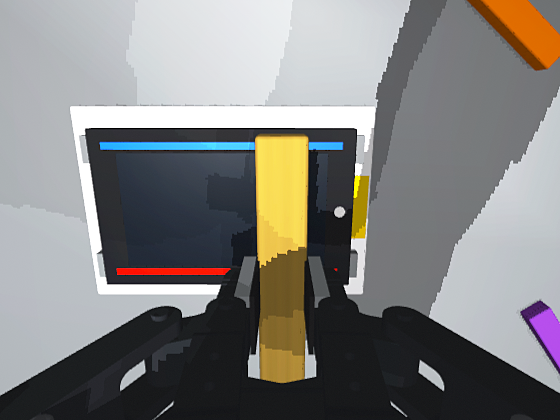

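drive_tool([
  [[-0.02,0,0.15,0,0,0],[0,0,0.3,0,0,0],[0,0,0.25,0,0,0],[0,0,0.12,0,0,0],[0,0,0.04,0,0,0],[0,0,0.02,0,0,0],[0,0,0,0,0,0],[0,0,0,0,0,0],[0,0,0,0,0,0],[0,0,0,0,0,0]],
])

```text
clock: 34.4
tcp_pos: [0.5461, 0.0011, 0.0443]
orientation: [0.0, -0.06, 0.998, -0.0]
wrist_force: [-0.4, -0.1, -2.8]
finger_gap: 0.0178
grip_force: 59.3
```

```bash
python3 -c "
from h import *
f=[]
for i in range(4): viewer.read_camera('top'); s=env.get_state(); f.append(s['wrist_force'])
print(s['clock'],s['tcp_pos'],np.mean(f,0)); print(go([.5456,-.0002,.0405],96.7))"
```

```text
34.6 [0.54598257 0.00104183 0.04404799] [-0.11144952 -0.05075104 -3.12491164]
[array([ 0.004, -0.01 ,  0.03 ]), array([-0.    ,  0.    ,  0.0011])]
```

drive_tool([
  [[0.003,-0.009,0.01,0,0,0],[0,0,0.01,0,0,0],[0,0,0.004,0,0,0],[0,0,0,0,0,0],[0,0,0,0,0,0],[0,0,0,0,0,0]],
])

```text
clock: 35.35
tcp_pos: [0.5458, -0.0, 0.0412]
orientation: [0.0, -0.06, 0.998, -0.0]
wrist_force: [-0.6, -0.8, -3.3]
finger_gap: 0.0177
grip_force: 59.3
```

```bash
python3 -c "
from h import *
f=[]
for i in range(4): viewer.read_camera('top'); s=env.get_state(); f.append(s['wrist_force'])
print(s['clock'],s['tcp_pos'],np.mean(f,0)); print(go([.5456,-.0002,.0405],96.7))"
```

```text
35.55 [ 5.45757989e-01 -5.26402481e-05  4.11889497e-02] [-0.31498576  0.03460334 -3.10525903]
[array([ 0.001, -0.001,  0.006]), array([-0.    ,  0.    ,  0.0011])]
```

drive_tool([
  [[0,0,0.005,0,0,0],[0,0,0,0,0,0],[0,0,0,0,0,0],[0,0,0,0,0,0]],
])

```text
clock: 36.05
tcp_pos: [0.5457, -0.0001, 0.0406]
orientation: [-0.0, -0.06, 0.998, -0.0]
wrist_force: [-0.2, 0.9, -2.3]
finger_gap: 0.0177
grip_force: 59.3
```

drive_tool([
  [[0,0,0,0,0,0],[0,0,0,0,0,0],[0,0,0,0,0,0],[0,0,-0.05,0,0,0],[0,0,-0.2,0,0,0],[0,0,-0.35,0,0,0],[0,0,-0.35,0,0,0],[0,0,0,0,0,0],[0,0,0,0,0,0],[0,0,0,0,0,0]],
], jaw=-0.05)

```text
clock: 37.3
tcp_pos: [0.5448, 0.0001, 0.1533]
orientation: [-0.001, -0.06, 0.998, 0.0]
wrist_force: [-0.3, -0.1, -0.0]
finger_gap: 0.0407
grip_force: 0.0
```

```bash
cat > tab.py <<'E'
from h import *
def tabf(c): 
    a=np.radians(6.7); d=np.array(c[:2])-[550.6,-42.4]; return np.round([d@[np.cos(a),np.sin(a)],d@[-np.sin(a),np.cos(a)]],1)
E
python3 -c "
from h import *; from tab import *; from bars import bars
s,R,p=tcp(); print(p)
im=bars('wrist',.038,s); cv2.imwrite('pics/d.png',im[:,:,::-1]); bars('top'); bars('top',.038)
print(go([.38,.2775,.2],12.5), tabf([597.6,6.3]))"
```

```text
[5.44755811e-01 9.03368856e-05 1.53285773e-01]
wrist [520.  24.] 993 [405.1 130.3  52.5  14.8  60.1] [ 15. 255. 223.]
wrist [281. 205.] 4578 [ 5.447e+02 -3.000e-01  1.181e+02  2.020e+01  7.100e+00] [ 23. 172. 240.]
wrist [359. 205.] 789 [532.9  53.   44.4  10.    6.9] [ 25. 255. 169.]
top [179. 235.] 274 [532.6 334.1 118.8  20.6 -76.5] [ 19. 145. 161.]
top [191. 260.] 277 [455.  301.8 119.1  19.9 -82. ] [ 19. 145. 165.]
top [544. 291.] 207 [ 288.9 -712.2  161.9   24.8   17.9] [ 15. 112. 115.]
top [201. 285.] 286 [379.7 277.6 118.7  20.  -79.5] [ 19. 145. 168.]
top [179. 235.] 276 [527.8 329.5 116.6  20.2 -76.5] [ 19. 145. 161.]
top [191. 260.] 277 [451.6 297.7 116.9  19.6 -82. ] [ 19. 145. 165.]
top [535. 274.] 95 [ 331.5 -680.9   77.1   31.4   -1.9] [ 15. 112. 106.]
top [201. 285.] 286 [377.6 274.  116.5  19.7 -79.5] [ 19. 145. 168.]
top [550. 304.] 116 [ 251.3 -708.3   81.2   22.8   19.2] [ 15. 112. 125.]
[array([ 1.088,  2.461, -0.384]), array([-4.000e-04, -6.000e-04,  4.689e-01])] [52.4 42.9]
```

drive_tool([
  [[0.07,0.15,-0.1,0,0,0],[0.14,0.31,-0.2,0,0,0],[0.14,0.32,-0.084,0,0,0],[0.14,0.32,0,0,0,0],[0.14,0.32,0,0,0,0],[0.14,0.32,0,0,0,0],[0.14,0.32,0,0,0,0],[0.12,0.27,0,0,0,0],[0.058,0.131,0,0,0,0],[0,0,0,0,0,0.052],[0,0,0,0,0,0.052],[0,0,0,0,0,0.052],[0,0,0,0,0,0.052],[0,0,0,0,0,0.052],[0,0,0,0,0,0.052],[0,0,0,0,0,0.052],[0,0,0,0,0,0.052],[0,0,0,0,0,0.053],[0,0,0,0,0,0],[0,0,0,0,0,0]],
], jaw=0.2)

```text
clock: 39.95
tcp_pos: [0.3806, 0.2774, 0.2007]
orientation: [0.0, 0.625, 0.781, 0.0]
wrist_force: [0.4, -0.1, 0.7]
finger_gap: 0.0513
grip_force: 0.0
```

```bash
python3 bars.py e wrist; python3 -c "
from h import *
print(go([.38,.2777,.016],10.5))"
```

```text
39.95 [0.38062175 0.27737023 0.20074326] 102.63034273887791 [ 0.46  0.13 -0.29  1.15 -0.    1.81]
wrist [461. 160.] 3778 [528.8 333.  119.3  25.1 -76.6] [ 21. 178. 228.]
wrist [367. 177.] 3198 [452.4 301.  119.5  22.1 -81.9] [ 21. 178. 150.]
wrist [279. 184.] 2900 [378.1 277.7 119.4  19.9 -79.4] [ 21. 177. 113.]
wrist [255. 332.] 1859 [385.2 125.6 118.3  18.5  57.6] [ 17. 255. 249.]
[array([ 0.004, -0.005,  1.539]), array([0.    , 0.0001, 0.0117])]
```

drive_tool([
  [[0.006,-0.02,0.2,0,0,0.011],[0,0,0.35,0,0,0],[0,0,0.4,0,0,0],[0,0,0.35,0,0,0],[0,0,0.16,0,0,0],[0,0,0.07,0,0,0],[0,0,0,0,0,0],[0,0,0,0,0,0],[0,0,0,0,0,0],[0,0,0,0,0,0]],
])

```text
clock: 41.25
tcp_pos: [0.3786, 0.2778, 0.0176]
orientation: [0.0, 0.639, 0.769, 0.001]
wrist_force: [-0.9, -0.7, -0.2]
finger_gap: 0.051
grip_force: 0.0
```

drive_tool([
  [[0,0,0,0,0,0],[0,0,0,0,0,0],[0,0,0,0,0,0],[0,0,0,0,0,0],[0,0,0,0,0,0],[0,0,0,0,0,0]],
], jaw=-1)

```text
clock: 42.0
tcp_pos: [0.3783, 0.2777, 0.0174]
orientation: [0.0, 0.639, 0.769, 0.0]
wrist_force: [-0.9, -0.9, 6.0]
finger_gap: 0.0176
grip_force: 59.2
```

```bash
python3 -c "
from h import *
f=[]
for i in range(4): viewer.read_camera('top'); s=env.get_state(); f.append(s['wrist_force'])
print(s['clock'],s['tcp_pos'],np.mean(f,0)); print(go([.5556,-.0846,.15],96.7))"
```

```text
42.2 [0.37832372 0.277652   0.01740267] [-0.77922572 -1.01836551  5.41688923]
[array([-3.238,  0.903, -1.104]), array([ 1.000e-04,  1.000e-04, -4.789e-01])]
```

drive_tool([
  [[0,0,-0.15,0,0,0],[0,0,-0.3,0,0,-0.0532],[0,0,-0.35,0,0,-0.0532],[0,0,-0.304,0,0,-0.0532],[0,0,0,0,0,-0.0532],[0,0,0,0,0,-0.0532],[0,0,0,0,0,-0.0532],[0,0,0,0,0,-0.0532],[0,0,0,0,0,-0.0532],[0,0,0,0,0,-0.0532],[-0.06,-0.17,0,0,0,0],[-0.12,-0.34,0,0,0,0],[-0.13,-0.37,0,0,0,0],[-0.13,-0.37,0,0,0,0],[-0.13,-0.37,0,0,0,0],[-0.13,-0.37,0,0,0,0],[-0.13,-0.37,0,0,0,0],[-0.13,-0.37,0,0,0,0],[-0.1,-0.3,0,0,0,0],[-0.055,-0.14,0,0,0,0]],
])

```text
clock: 44.7
tcp_pos: [0.5555, -0.0863, 0.1485]
orientation: [-0.001, -0.057, 0.998, 0.0]
wrist_force: [0.4, 0.1, -2.8]
finger_gap: 0.0178
grip_force: 59.4
```

drive_tool([
  [[0,0,0,0,0,0],[0,0,0,0,0,0],[0,0,0,0,0,0],[0,0,0,0,0,0]],
])

```text
clock: 45.2
tcp_pos: [0.5551, -0.0837, 0.1497]
orientation: [0.0, -0.059, 0.998, -0.0]
wrist_force: [0.2, 0.3, -2.2]
finger_gap: 0.0175
grip_force: 59.4
```

```bash
python3 bars.py f wrist; python3 -c "
from h import *
print(go([.5556,-.0846,.0414],96.7))
s,R,p=tcp(); cp=campose('wrist',s); print(proj(cp,[p+R@[.06,.01,.003],p+R@[.06,-.01,.003]]))"
```

```text
45.2 [ 0.55509857 -0.08369248  0.1497113 ] -173.23530480066324 [-0.29  0.33 -0.16  1.08 -0.   -0.41]
wrist [400. 205.] 5461 [551.    6.4 130.5  25.6   7. ] [ 21. 176. 166.]
wrist [282. 252.] 11869 [610.  -77.3 215.1  39.3   6.8] [ 21. 173. 187.]
wrist [472. 204.] 621 [538.2  60.2  49.6   7.5   6.6] [ 25. 255. 203.]
[array([-0.003, -0.007,  0.903]), array([-0.    ,  0.    ,  0.0003])]
[[309.35708707 136.01917633]
 [254.59094074 136.01753392]]
```

View pics/f_wrist.png

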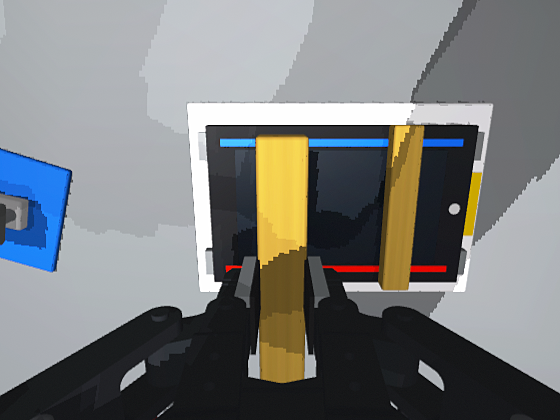

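drive_tool([
  [[-0.003,-0.007,0.15,0,0,0],[0,0,0.3,0,0,0],[0,0,0.25,0,0,0],[0,0,0.12,0,0,0],[0,0,0.04,0,0,0],[0,0,0.02,0,0,0],[0,0,0.014,0,0,0],[0,0,0,0,0,0],[0,0,0,0,0,0],[0,0,0,0,0,0],[0,0,0,0,0,0]],
])

```text
clock: 46.62
tcp_pos: [0.5559, -0.0855, 0.0424]
orientation: [0.0, -0.058, 0.998, -0.0]
wrist_force: [-1.0, -0.4, -1.9]
finger_gap: 0.0177
grip_force: 59.4
```

drive_tool([
  [[0,0,0.006,0,0,0],[0,0,0,0,0,0],[0,0,0,0,0,0],[0,0,0,0,0,0]],
])

```text
clock: 47.12
tcp_pos: [0.5558, -0.0854, 0.0415]
orientation: [-0.0, -0.058, 0.998, -0.0]
wrist_force: [0.3, 0.0, -1.8]
finger_gap: 0.0177
grip_force: 59.4
```

drive_tool([
  [[0,0,0,0,0,0],[0,0,0,0,0,0],[0,0,0,0,0,0],[0,0,-0.05,0,0,0],[0,0,-0.2,0,0,0],[0,0,-0.35,0,0,0],[0,0,-0.35,0,0,0],[0,0,-0.35,0,0,0],[0,0,0,0,0,0],[0,0,0,0,0,0]],
], jaw=-0.05)

```text
clock: 48.38
tcp_pos: [0.5556, -0.0853, 0.1975]
orientation: [0.0, -0.058, 0.998, -0.0]
wrist_force: [-0.1, 0.6, 0.0]
finger_gap: 0.0406
grip_force: 0.0
```

```bash
python3 -c "
from h import *; from tab import *; from bars import bars
s,R,p=tcp(); print(p)
im=bars('wrist',.038,s); cv2.imwrite('pics/g.png',im[:,:,::-1]); bars('top')
print(go([.454,.3015,.2],8))"
```

```text
[ 0.55562224 -0.08534899  0.19746451]
wrist [282. 191.] 3426 [554.8 -85.7 118.3  20.2   6.7] [ 22. 176. 231.]
wrist [384. 191.] 3835 [545.   -2.1 118.4  22.8   7. ] [ 21. 177. 156.]
wrist [446. 189.] 513 [534.6  48.2  45.3   7.8   6.6] [ 25. 255. 189.]
top [291. 220.] 267 [550.8  -0.8 120.6  20.8   7.3] [ 19. 147.  95.]
top [179. 235.] 276 [532.6 334.1 118.8  20.6 -76.5] [ 19. 145. 164.]
top [191. 260.] 278 [455.  301.8 119.1  19.9 -82. ] [ 19. 145. 167.]
top [543. 288.] 214 [ 291.8 -709.5  167.    52.9    3.1] [ 15. 112. 109.]
[array([ 0.46 ,  3.298, -0.028]), array([-3.000e-04, -8.000e-04,  4.927e-01])]
```

drive_tool([
  [[0.025,0.18,-0.02,0,0,0],[0.05,0.36,0,0,0,0],[0.055,0.39,0,0,0,0],[0.055,0.39,0,0,0,0],[0.055,0.39,0,0,0,0],[0.055,0.39,0,0,0,0],[0.055,0.39,0,0,0,0],[0.055,0.39,0,0,0,0],[0.035,0.28,0,0,0,0],[0.02,0.138,0,0,0,0.0547],[0,0,0,0,0,0.0547],[0,0,0,0,0,0.0547],[0,0,0,0,0,0.0547],[0,0,0,0,0,0.0547],[0,0,0,0,0,0.0547],[0,0,0,0,0,0.0547],[0,0,0,0,0,0.0547],[0,0,0,0,0,0.0547],[0,0,0,0,0,0],[0,0,0,0,0,0]],
], jaw=0.2)

```text
clock: 50.98
tcp_pos: [0.4541, 0.3015, 0.1995]
orientation: [-0.0, 0.654, 0.756, -0.0]
wrist_force: [0.3, -0.6, -0.2]
finger_gap: 0.051
grip_force: 0.0
```

```bash
python3 bars.py e wrist; python3 -c "
from h import *
print(go([.4535,.3015,.016],8.1))"
```

```text
50.975 [0.45412568 0.30152056 0.19953261] 98.27032858987607 [ 0.44  0.27 -0.12  1.18  0.    1.87]
wrist [373. 162.] 3353 [530.4 333.4 119.5  22.1 -76.6] [ 21. 177. 155.]
wrist [282. 185.] 2909 [454.  301.7 118.7  19.7 -82.1] [ 21. 176. 117.]
wrist [222. 318.] 248 [415.  158.5  38.1  13.2  81. ] [ 18. 255. 253.]
[array([ 0.002, -0.006,  1.53 ]), array([-0.0002,  0.0001,  0.0007])]
```

drive_tool([
  [[0.001,0,0.2,0,0,0.001],[0,0,0.35,0,0,0],[0,0,0.4,0,0,0],[0,0,0.35,0,0,0],[0,0,0.15,0,0,0],[0,0,0.07,0,0,0],[0,0,0,0,0,0],[0,0,0,0,0,0],[0,0,0,0,0,0],[0,0,0,0,0,0]],
])

```text
clock: 52.28
tcp_pos: [0.4553, 0.3016, 0.0181]
orientation: [0.0, 0.657, 0.754, 0.001]
wrist_force: [-0.4, -0.2, -0.4]
finger_gap: 0.051
grip_force: 0.0
```

drive_tool([
  [[0,0,0,0,0,0],[0,0,0,0,0,0],[0,0,0,0,0,0],[0,0,0,0,0,0],[0,0,0,0,0,0],[0,0,0,0,0,0],[0,0,-0.15,0,0,0],[0,0,-0.3,0,0,0],[0,0,-0.35,0,0,0],[0,0,-0.3,0,0,0],[0,0,0,0,0,0],[0,0,0,0,0,0]],
], jaw=-1)

```text
clock: 53.78
tcp_pos: [0.454, 0.301, 0.148]
orientation: [-0.0, 0.657, 0.754, -0.001]
wrist_force: [0.8, 0.4, -3.5]
finger_gap: 0.0181
grip_force: 59.1
```

```bash
python3 -c "
from h import *
print(env.get_state()['clock'],go([.5506-.0425*.9932,-.0424-.0425*.1167,.15],6.7));print(go([.5506-.0425*.9932,-.0424-.0425*.1167,.15]))
s,R,p=tcp();print(p)"
```

```text
53.775 [array([-2.938,  0.05 , -0.015]), array([-0.0006,  0.0002,  0.0066])]
[array([-2.938,  0.05 , -0.015])]
[0.45404037 0.30097921 0.14797752]
```

drive_tool([
  [[-0.18,0.003,0,0,0,0.0066],[-0.36,0.006,0,0,0,0],[-0.4,0.007,0,0,0,0],[-0.4,0.007,0,0,0,0],[-0.4,0.007,0,0,0,0],[-0.4,0.007,0,0,0,0],[-0.37,0.006,0,0,0,0],[-0.28,0.005,0,0,0,0],[-0.148,0.002,0,0,0,0],[0,0,0,0,0,0],[0,0,0,0,0,0],[0,0,0,0,0,0],[0,0,0,0,0,0]],
])

```text
clock: 55.4
tcp_pos: [0.5024, -0.0472, 0.1496]
orientation: [0.0, 0.664, 0.748, 0.0]
wrist_force: [0.8, -0.9, -2.8]
finger_gap: 0.0179
grip_force: 59.1
```

```bash
python3 bars.py i wrist; python3 -c "
from h import *
print(go([.5506-.0425*.9932,-.0424-.0425*.1167,.056],6.7))
s,R,p=tcp(); cp=campose('wrist',s); print(proj(cp,[p+R@[.06,.01,.003],p+R@[.06,-.01,.003]]))"
```

```text
55.4 [ 0.50236013 -0.047175    0.14955543] 96.78717939466458 [-0.25  0.23 -0.3   1.04  0.    1.2 ]
wrist [353.  62.] 1393 [538.6  58.5  49.8  12.1   6.8] [ 25. 255. 211.]
wrist [318. 232.] 19141 [558.1 -96.6 215.2 138.  -83.2] [ 21. 175. 130.]
[array([-0.006,  0.049,  0.78 ]), array([0.    , 0.    , 0.0004])]
[[309.46695856 135.22821067]
 [254.67323736 135.22668021]]
```

View pics/i_wrist.png

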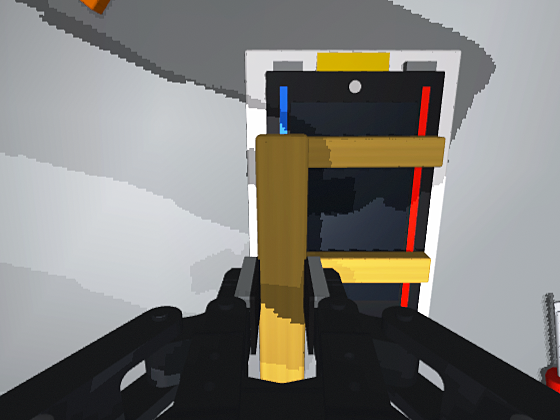

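drive_tool([
  [[-0.006,0.049,0.1,0,0,0],[0,0,0.25,0,0,0],[0,0,0.22,0,0,0],[0,0,0.12,0,0,0],[0,0,0.04,0,0,0],[0,0,0.02,0,0,0],[0,0,0.02,0,0,0],[0,0,0,0,0,0],[0,0,0,0,0,0],[0,0,0,0,0,0],[0,0,0,0,0,0]],
])

```text
clock: 56.82
tcp_pos: [0.5084, -0.0481, 0.0572]
orientation: [0.0, 0.665, 0.747, 0.0]
wrist_force: [0.7, 0.2, -2.7]
finger_gap: 0.0183
grip_force: 59.1
```

```bash
python3 -c "
from h import *
f=[]
for i in range(4): viewer.read_camera('top'); s=env.get_state(); f.append(s['wrist_force'])
print(s['clock'],s['tcp_pos'],np.mean(f,0)); print(go([.5506-.0425*.9932,-.0424-.0425*.1167,.0555],6.7))"
```

```text
57.025 [ 0.5083157  -0.04805806  0.05712008] [ 0.05011515 -0.47900635 -2.75419725]
[array([0.006, 0.001, 0.014]), array([-0.,  0.,  0.])]
```

drive_tool([
  [[0.005,0,0.007,0,0,0],[0,0,0.005,0,0,0],[0,0,0,0,0,0],[0,0,0,0,0,0],[0,0,0,0,0,0],[0,0,0,0,0,0]],
])

```text
clock: 57.78
tcp_pos: [0.5083, -0.0474, 0.0559]
orientation: [0.0, 0.665, 0.747, 0.0]
wrist_force: [-1.7, 1.2, 3.8]
finger_gap: 0.0177
grip_force: 59.8
```

```bash
python3 -c "
from h import *
f=[]
for i in range(4): viewer.read_camera('top'); s=env.get_state(); f.append(s['wrist_force'])
print(s['clock'],s['tcp_pos'],np.mean(f,0))"
```

```text
57.975 [ 0.50826489 -0.04739993  0.05588153] [-2.55346913  2.09922852  4.40807034]
```

drive_tool([
  [[0,0,-0.004,0,0,0],[0,0,0,0,0,0],[0,0,0,0,0,0]],
])

```text
clock: 58.35
tcp_pos: [0.5083, -0.0475, 0.0559]
orientation: [-0.0, 0.665, 0.747, -0.0]
wrist_force: [0.4, 0.9, -0.8]
finger_gap: 0.0179
grip_force: 59.3
```

drive_tool([
  [[0,0,0,0,0,0],[0,0,0,0,0,0],[0,0,0,0,0,0],[0,0,-0.05,0,0,0],[0,0,-0.2,0,0,0],[0,0,-0.35,0,0,0],[0,0,-0.35,0,0,0],[0,0,-0.25,0,0,0],[0,0,0,0,0,0],[0,0,0,0,0,0]],
], jaw=-0.05)

```text
clock: 59.6
tcp_pos: [0.508, -0.0474, 0.1997]
orientation: [-0.0, 0.665, 0.747, -0.0]
wrist_force: [-0.1, 0.5, -0.0]
finger_gap: 0.0403
grip_force: 0.0
```

```bash
python3 -c "
from h import *; from tab import *; from bars import bars
s,R,p=tcp(); print(p)
im=bars('wrist',.052,s); cv2.imwrite('pics/j.png',im[:,:,::-1]); bars('top')
print(go([.5313,.334,.2],13.4))"
```

```text
[ 0.50796863 -0.04738807  0.19973134]
wrist [335.  68.] 984 [534.   54.1  43.9  10.8   6.7] [ 25. 255. 181.]
wrist [321. 192.] 9763 [548.4 -42.9 119.2 113.4 -83.2] [ 21. 178. 151.]
top [290. 218.] 225 [554.9   1.5 111.4  25.5   2.3] [ 19. 147.  94.]
top [179. 235.] 274 [532.6 334.1 118.8  20.6 -76.5] [ 19. 145. 163.]
top [547. 298.] 164 [ 269.9 -718.1  122.1   24.9   18.1] [ 15. 112. 122.]
[array([ 3.132,  0.568, -0.008]), array([-0.0007, -0.0003, -0.0372])]
```

View pics/j.png

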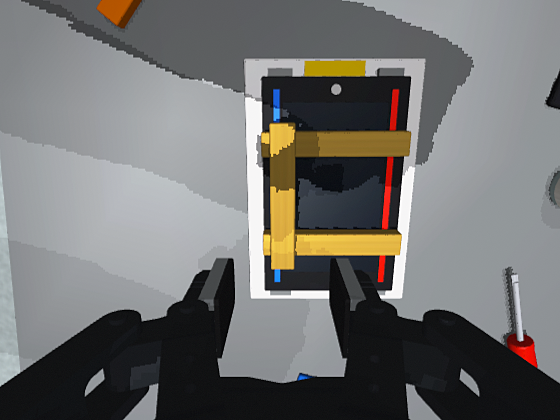

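The first lengthwise bar sits level across both cross bars at (284,196), and the layer is tidy. The last bar is next.

drive_tool([
  [[0.18,0.033,0,0,0,0],[0.36,0.065,0,0,0,0],[0.4,0.073,0,0,0,0],[0.4,0.073,0,0,0,0],[0.4,0.073,0,0,0,0],[0.4,0.073,0,0,0,0],[0.4,0.073,0,0,0,0],[0.37,0.065,0,0,0,0],[0.222,0.04,0,0,0,-0.037],[0,0,0,0,0,0],[0,0,0,0,0,0],[0,0,0,0,0,0]],
], jaw=0.2)

```text
clock: 61.2
tcp_pos: [0.532, 0.3326, 0.1998]
orientation: [-0.0, 0.621, 0.784, -0.001]
wrist_force: [0.1, 0.3, 0.0]
finger_gap: 0.0514
grip_force: 0.0
```

```bash
python3 bars.py k wrist; python3 -c "
from h import *
print(go([.5313,.334,.0175],13.4))"
```

```text
61.2 [0.53200554 0.3325677  0.19980372] 103.25195193385466 [ 0.43  0.43  0.11  1.25 -0.    1.77]
wrist [209.  30.] 937 [443.7 446.   47.   29.1  49.5] [ 15. 142. 252.]
wrist [282. 184.] 2929 [531.8 333.6 118.6  19.7 -76.5] [ 21. 175. 122.]
wrist [128. 317.] 203 [412.4 168.2  18.3  17.2 -31.9] [ 20. 255. 254.]
[array([ 0.013, -0.003,  1.521]), array([-0.0001,  0.0001, -0.0008])]
```

drive_tool([
  [[0.009,0,0.2,0,0,-0.001],[0,0,0.35,0,0,0],[0,0,0.4,0,0,0],[0,0,0.35,0,0,0],[0,0,0.15,0,0,0],[0,0,0.07,0,0,0],[0,0,0,0,0,0],[0,0,0,0,0,0],[0,0,0,0,0,0],[0,0,0,0,0,0]],
])

```text
clock: 62.5
tcp_pos: [0.5322, 0.3351, 0.0185]
orientation: [0.0, 0.619, 0.786, 0.001]
wrist_force: [0.3, 0.1, -1.1]
finger_gap: 0.051
grip_force: 0.0
```

drive_tool([
  [[0,0,0,0,0,0],[0,0,0,0,0,0],[0,0,0,0,0,0],[0,0,0,0,0,0],[0,0,0,0,0,0],[0,0,0,0,0,0],[0,0,-0.15,0,0,0],[0,0,-0.3,0,0,0],[0,0,-0.35,0,0,0],[0,0,-0.3,0,0,0.0365],[0,0,0,0,0,0],[0,0,0,0,0,0]],
], jaw=-1)

```text
clock: 64.0
tcp_pos: [0.5312, 0.3345, 0.1489]
orientation: [-0.0, 0.662, 0.749, -0.001]
wrist_force: [-0.3, 0.2, -2.4]
finger_gap: 0.0175
grip_force: 59.1
```

```bash
python3 -c "
from h import *
print(env.get_state()['clock'],go([.5506+.0425*.9932,-.0424+.0425*.1167,.15],6.7))
s,R,p=tcp();print(p)"
```

```text
64.0 [array([-3.139,  0.129, -0.008]), array([-0.0004,  0.0002,  0.0019])]
[0.53122456 0.33452266 0.14886935]
```

drive_tool([
  [[-0.18,0.007,0,0,0,0.0019],[-0.36,0.015,0,0,0,0],[-0.41,0.017,0,0,0,0],[-0.41,0.017,0,0,0,0],[-0.41,0.017,0,0,0,0],[-0.41,0.017,0,0,0,0],[-0.41,0.017,0,0,0,0],[-0.36,0.015,0,0,0,0],[-0.182,0.007,0,0,0,0],[0,0,0,0,0,0],[0,0,0,0,0,0],[0,0,0,0,0,0],[0,0,0,0,0,0]],
])

```text
clock: 65.62
tcp_pos: [0.5906, -0.0356, 0.1498]
orientation: [-0.0, 0.664, 0.747, -0.0]
wrist_force: [0.6, 0.3, -3.3]
finger_gap: 0.0178
grip_force: 59.1
```

```bash
python3 bars.py l wrist; python3 -c "
from h import *
print(go([.5506+.0425*.9932,-.0424+.0425*.1167,.0572],6.7))
s,R,p=tcp(); cp=campose('wrist',s); print(proj(cp,[p+R@[.06,.01,.003],p+R@[.06,-.01,.003]]))"
```

```text
65.625 [ 0.59061945 -0.03557444  0.14978991] 96.7368646951697 [-0.2   0.39 -0.08  1.11 -0.    1.26]
wrist [223.  63.] 1371 [538.8  58.7  49.4  11.5   6.7] [ 25. 255. 207.]
wrist [234. 231.] 22098 [551.6 -94.2 218.7 131.  -83.9] [ 21. 174. 190.]
[array([-0.016,  0.016,  0.772]), array([0.    , 0.    , 0.0001])]
[[309.46668639 135.22779371]
 [254.67294782 135.22626968]]
```

View pics/l_wrist.png

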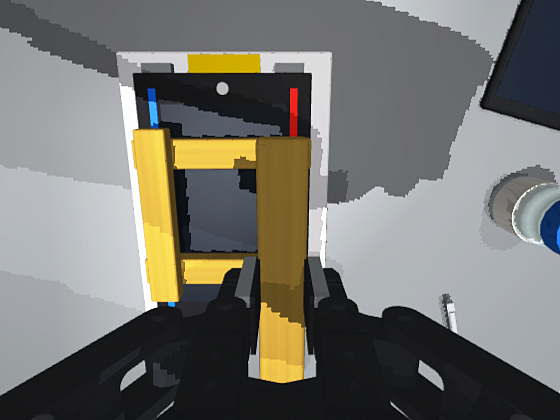

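drive_tool([
  [[-0.008,0.016,0.1,0,0,0],[0,0,0.25,0,0,0],[0,0,0.22,0,0,0],[0,0,0.12,0,0,0],[0,0,0.04,0,0,0],[0,0,0.02,0,0,0],[0,0,0.022,0,0,0],[0,0,0,0,0,0],[0,0,0,0,0,0],[0,0,0,0,0,0],[0,0,0,0,0,0]],
])

```text
clock: 67.05
tcp_pos: [0.5929, -0.0374, 0.0573]
orientation: [0.0, 0.665, 0.747, 0.0]
wrist_force: [-0.9, 0.4, -2.6]
finger_gap: 0.0176
grip_force: 59.1
```

drive_tool([
  [[0.004,0,0.006,0,0,0],[0,0,0,0,0,0],[0,0,0,0,0,0],[0,0,0,0,0,0]],
])

```text
clock: 67.55
tcp_pos: [0.5927, -0.037, 0.0564]
orientation: [0.0, 0.665, 0.747, -0.0]
wrist_force: [0.3, 0.5, -1.6]
finger_gap: 0.0175
grip_force: 59.1
```

drive_tool([
  [[0,0,0.003,0,0,0],[0,0,0,0,0,0],[0,0,0,0,0,0]],
])

```text
clock: 67.92
tcp_pos: [0.5928, -0.037, 0.0561]
orientation: [0.0, 0.665, 0.747, 0.0]
wrist_force: [0.9, 0.5, -2.2]
finger_gap: 0.0177
grip_force: 59.2
```

drive_tool([
  [[0,0,0,0,0,0],[0,0,0,0,0,0],[0,0,0,0,0,0],[0,0,-0.05,0,0,0],[0,0,-0.2,0,0,0],[0,0,-0.35,0,0,0],[0,0,-0.35,0,0,0],[0,0,-0.35,0,0,0],[0,0,-0.3,0,0,0],[-0.3,0,-0.2,0,0,0],[-0.4,0,0,0,0,0],[-0.4,0,0,0,0,0],[-0.3,0,0,0,0,0],[0,0,0,0,0,0],[0,0,0,0,0,0]],
], jaw=-0.05)

```text
clock: 69.8
tcp_pos: [0.6119, -0.2034, 0.2722]
orientation: [-0.0, 0.665, 0.747, 0.0]
wrist_force: [0.2, 0.6, -0.1]
finger_gap: 0.0405
grip_force: 0.0
```

```bash
python3 -c "
from h import *; from bars import bars
s,R,p=tcp(); print(s['clock'],p)
im=bars('wrist',.052,s); t=viewer.read_camera('top'); sc=viewer.read_camera('scene')
bars('top',.014); bars('scene',.014)
a=np.hstack([im,t]); a=cv2.resize(a,(800,300)); b=cv2.resize(sc[130:330,80:380],(450,300)); b=np.hstack([b,cv2.resize(t[140:300,220:420],(350,300))])
cv2.imwrite('pics/m.png',np.vstack([a,b])[:,:,::-1])"
```

```text
69.8 [ 0.61190804 -0.20342922  0.27217295]
wrist [186.  34.] 1612 [511.4 -80.7  54.9  24.  -86.9] [ 21. 181. 132.]
wrist [260.  42.] 3309 [568.4 -74.4  89.2  54.2   6.6] [ 21. 181. 134.]
top [306. 217.] 908 [556.1 -45.6 124.2 120.3 -83.4] [ 19. 147.  92.]
top [547. 298.] 153 [ 269.4 -716.5  122.    22.    18.4] [ 15. 112. 122.]
scene [478.  51.] 4070 [ 163.6 1144.3  947.4  384.9  -21.9] [20. 98. 88.]
scene [542.  15.] 999 [  25.8 1596.3  333.9  248.3  -23.6] [21. 99. 84.]
scene [554. 177.] 199 [ 767.4 1000.7  167.9   52.9  -41.3] [17. 99. 69.]
scene [253. 222.] 785 [538.3 -32.8 129.3 127.9   6.7] [ 20. 138. 111.]
scene [ 16. 257.] 102 [ 363.2 -772.7   74.5   54.2   66.5] [ 16.5 103.   76. ]
```

View pics/m.png

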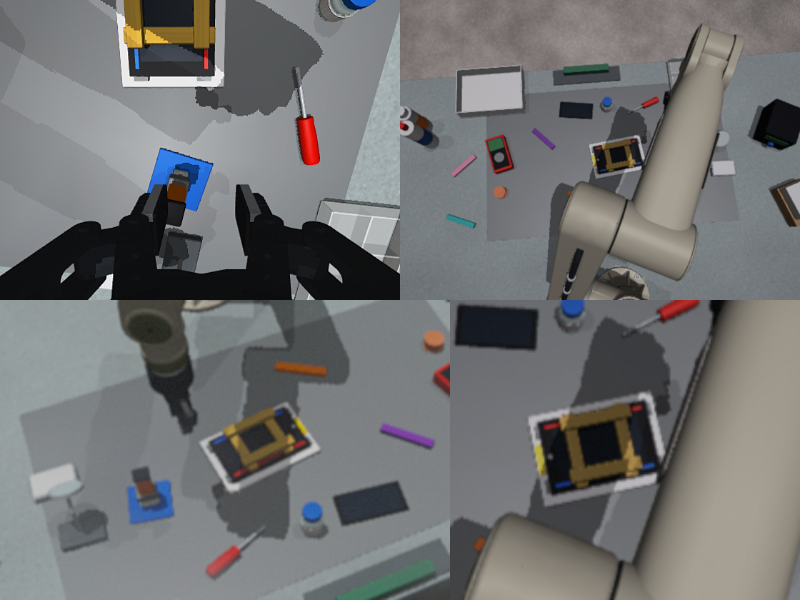

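The four bars form a square crosswise stack centred on the tablet, the presser stands on its dock at about (175,190) in the wrist panel, and the gripper is clear of everything. No other brass bars are on the bench.

```bash
python3 -c "
from h import *
print(order.hand_in())"
```

```text
the job is handed in; nothing more can be done
None
```

The job is handed in, with no verdict returned: both seams were pressed blue then red at about 6 N with the spring roughly half in, the presser is back standing on its dock, and all four brass bars I found are stacked crosswise in two layers centred on the tablet.

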